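# Set the label-roll guide to its gauge mark with the adjuster wheel

## Task

Set the width of the label-roll guide for the next roll: with a fingertip resting lightly on top of the knurled adjuster wheel, roll the wheel so that the sliding blue guide closes the gap, until its yellow index finger lines up with the red gauge mark on the scale. Move the guide only by the wheel, grasp or lift nothing, leave the things standing around where they are, and take the finger away when the guide is set.

Things in the scene. Friction and masses are not known exactly. Their poses are not given: they have to be found in the camera images.
- roll_guide: Base of the label-roll guide, fixed to the desk, 180x230 mm. Origin on the desk top; x away from the robot at yaw 0, y along the slide, z up; mm in this frame: fixed blue cheek inner face y=+50, x 0 to 72, top z=65; the sliding blue guide, same size, closes towards it along +y. Aluminium scale bar x -31 to -5, top z=37. Black wheel housing in front: x -74 to -38, y -107 to -17, top z=59.
- crest (a point): Highest point, mid-width, of the knurled steel adjuster wheel at rest (76 mm up, at x=-56, y=-62 mm of roll_guide; does not move with it). Radius 30, width 22 mm, level axle along x of roll_guide. The whole top of the device (wheel, guide, scale) stands on sprung feet: under the finger it sinks with 4 N at first to 10 N at 6 mm, its end; 2 to 5 mm of sinking grips well.
- wheel (a joint): Turn of the wheel, rad: 0 at the widest gap, up to 3.9. Dragging a fingertip along +y of roll_guide over its top raises it and closes the gap, -y opens it. The guide moves 12 mm per rad = 0.4 mm per mm of rim. A fingertip holds from about 20 mm before to 20 mm past the crest; for more, lift, go back and stroke again. It stays where it is left.
- guide (a joint): Travel of the sliding guide in m along +y of roll_guide, 0 at the widest gap (70 mm), growing to 0.0468 as the gap closes (gap = 0.070 - value); it follows the wheel through gearing.
- index (a point): Middle of the yellow index finger (20 x 3 x 3 mm, long way along x of roll_guide) that the sliding guide carries just over the rear part of the scale bar, 39 mm above the desk. Moves with the guide.
- gauge: Red gauge mark: a bar 20 x 3 x 3 mm, long way along x of roll_guide, on a small post, over the front part of the scale bar; fixed, it shows where the index is to stand. Origin on the bar's centre line, 37 mm above the desk; axes parallel to roll_guide. The guide is set when the index has the same y as the gauge in this frame.
- roll: White roll of paper labels, lying flat, diameter 83 mm, 30 mm high, loose, origin at the centre of its underside. To be left alone.
- dark_tin: Dark screw-lid tin, diameter 65 mm, 68 mm high, loose, origin at the centre of its underside. To be left alone.
- pale_tin: Pale grey screw-lid tin, diameter 65 mm, 52 mm high, loose, origin at the centre of its underside. To be left alone.
- marker: Black and white marker pen lying on the desk, 136 x 16 x 18 mm, loose, origin under its middle. To be left alone.
- cup: White espresso cup, 60 x 84 x 49 mm with its handle, loose, origin at the centre of its underside. To be left alone.

How it is judged:
By the outcome, as a careful person would: the job done as asked, in the order asked, and still so for the second after the job is handed in, with the robot touching nothing.
It also fails if it takes over 64 s, if anything falls off the work surface, if the arm or the gripper's body presses on something with over 40 N, if the wrist force passes 120 N, or if a joint passes its speed limit or range.

## Robot

A 6-joint arm with a two-finger parallel gripper is mounted at the origin on a cart in front of the work surface, level with it; the furniture and walls round the work are solid. World frame = base frame: x ahead of the robot, y to its left, z up, the work surface at z = 0. Lengths are in mm, angles in degrees, forces in N, time in s.
With the tool pointing down it reaches from about 425 to 925 mm from the base axis. Payload 12.5 kg.
Tool frame: the origin (TCP) lies at the very end of the fingers, on their centre line; the grasp point (between the pads) lies 19 mm behind it; z points along the fingers, y is the direction in which the jaws open and shut (so a half turn about z gives the same grasp; the last joint's range is limited). The gripper opens to 85 mm and grips with 20 to 120 N. Pads are 22 mm wide; open, the fingers measure 114 mm over their backs; the gripper's body (76 mm by 85 mm) begins 54 mm behind the grasp point. The pads swing forward as they close: fully open they stand 13 mm farther back than shut.
Start: joints at [-74.805, 28.126, 89.318, -0, 62.55, -6.05], TCP at [226.499, -582.532, 231.327] pointing down, gripper open.
Joint ranges: [-177.58, 177.58], [-47.91, 125.51], [2.72, 160], [-65.01, 245.01], [3.68, 167.84], [-153.87, 153.87]. Speed limits (degrees/s): [127.2, 127.2, 159.86, 180, 180, 180].

## Interface

Orientations are given as a 3x3 rotation matrix whose columns are the frame's x, y, z axes.
In Python, from bench import * gives the robot as it stands. The module is installed in compiled form; this text tells all that it offers.
- The arm moves only by the tool send_rows, never from a script. Its argument "increments" is a list of rows, each an object with "offset": the shift along the tool's x, y, z each as a share of 0.25 m, from -1 to 1, a list of three; "turn": the turn about the tool's z as a share of 45 degrees, from -1 to 1. In form: [{"offset": [x, y, z], "turn": turn}, ...]. A call has 1 to 10 rows; each row is the pose to reach, as a shift and turn from the pose commanded when the call began, along the tool's axes at that moment; what a row does not reach only later rows make up. A row lasts 1/10 s, in which the tool goes at most 50 mm and 8.59 degrees, less where a joint would pass 70% of its speed; a pose out of reach is approached as far as the arm can. A call with a number of a shift or a turn outside -1 to 1 is refused whole. A call with a gripper value outside its range is refused whole. "fingers" is the opening, from 0 (shut) to 1 (fully open), set as the call begins (left out, the last holds). The fingers move at their own pace and stop on an object; "grip_force" is the grip in N (left out, the last holds). Time passes only in rows, so rows that repeat a pose let the fingers close. It gives the time, the measured TCP pose, the force and the opening at its end, in the units of the state.
- sense(): the state, without advancing time (a new reading comes with each control period).
- read_camera(name): name is "side" or "top" or "wrist"; returns the picture (420x560x3 uint8, red, green, blue); there is no depth.
- get_calibration(name): a dict with "fovy" (degrees; the focal length in pixels is half the picture's height over the tangent of half this angle, whatever the lens; pixels are square), "cx", "cy" (the principal point, pixels), "origin" and "orientation" of the camera in the world; the wrist camera has in their place "tool_from_camera" (4x4, takes a point from camera to tool coordinates, whose origin is the TCP and whose axes are the flange's). Camera axes: x right, y down, z forward; pixel columns grow to the right and rows downward; lengths in mm; the calibration is good to about 2 mm. A picture is of the moment at which its call begins: read the wrist's pose just before it. get_calibration takes no time and is no camera call.
- close_job(): hands the job in, once; it reports no verdict.
The state is a dict: "clock": time; "joints": joint angles; "joint_velocities": joint speeds; "joint_torque": joint torques, N m; "position": TCP position; "tcp_rot": TCP orientation; "wrist_force": force on the tool from outside, world axes, zero at the start; "ft_torque": the same for the moment, N m; "width": finger opening in mm.
Only numpy, scipy, OpenCV 4.12 (cv2) and the standard library are available. Lean on these libraries where they do the work, as an engineer would, in place of code of your own. Each camera call takes 0.05 s, during which the arm holds its last target.

## Working session

There is one attempt and no reset: what is moved stays moved. The work goes in short steps, Python scripts to look and compute and a tool call to move; the robot and the scene stay as the last step left them, time stands still between calls to the robot, and variables do not carry over. Pictures are saved under pics/ and viewed, and the job is handed in when it is done.

Besides the shell and the picture viewer there is one more tool, called after ">>>" as a command line: name --argument value ..., lists and objects as JSON in quotes. send_rows: Moves the arm, as the interface text tells. Shift numbers are shares of 0.25 m and turn numbers shares of 45 degrees, none past 1 either way. Its arguments: {"type":"object","properties":{"increments":{"type":"array","items":{"type":"object","properties":{"offset":{"type":"array","items":{"type":"number"}},"turn":{"type":"number"}}}},"fingers":{"type":"number"},"grip_force":{"type":"number"}},"required":["increments"]}

```bash
mkdir -p pics
python3 - <<'E'
from bench import *
import cv2,json
s=sense();print(s)
for n in("side","top","wrist"):
    print(n,get_calibration(n))
    cv2.imwrite(f"pics/{n}0.png",read_camera(n)[:,:,::-1])
E
```

```text
{'clock': 0.0, 'joints': array([-7.48062227e+01,  2.81652538e+01,  8.93486795e+01, -2.46082820e-05,
        6.25505339e+01, -6.05041680e+00]), 'joint_velocities': array([ 0.0027177 ,  0.07106237,  0.05490946, -0.01494867, -0.05266243,
       -0.0706557 ]), 'joint_torque': array([-1.18697440e-03, -6.18455601e+01, -2.61595148e+01, -1.34810730e-04,
        3.96816846e-03, -2.34505501e-05]), 'position': array([ 226.42849983, -582.30782833,  230.7244373 ]), 'tcp_rot': array([[ 9.32044536e-01,  3.62343614e-01, -2.95255601e-04],
       [ 3.62343715e-01, -9.32043912e-01,  1.08573353e-03],
       [ 1.18217426e-04, -1.11893601e-03, -9.99999367e-01]]), 'wrist_force': array([-1.09173152,  0.54650922, -0.23254748]), 'ft_torque': array([-0.00298261,  0.00810812,  0.0389627 ]), 'width': 85.61317673961969}
side {'fovy': 54.93891330336994, 'cx': 282.54497423950045, 'cy': 206.6191635697432, 'origin': array([ 416.49991512, -845.3542879 ,  441.5202712 ]), 'orientation': array([[ 0.97576203, -0.07130355,  0.20689193],
       [-0.21870571, -0.35015964,  0.91079967],
       [ 0.00750196, -0.93397218, -0.35726698]])}
top {'fovy': 55.02263450749385, 'cx': 285.6111321061072, 'cy': 208.05639410822133, 'origin': array([ 457.93381775,   39.74148549, 1074.70445225]), 'orientation': array([[-0.00424143, -0.9876546 ,  0.15658994],
       [-0.99965462,  0.00824901,  0.02495182],
       [-0.0259355 , -0.15643003, -0.98734847]])}
wrist {'fovy': 70.53512967961056, 'cx': 280.02854604095467, 'cy': 207.74157041811927, 'tool_from_camera': array([[ 7.00761667e-04, -9.48080022e-01, -3.18031101e-01,
         8.14298325e+01],
       [ 9.99999716e-01,  7.52350723e-04, -3.93899267e-05,
        -1.33593729e+00],
       [ 2.76615731e-04, -3.18030983e-01,  9.48080280e-01,
        -1.42718516e+02],
       [ 0.00000000e+00,  0.00000000e+00,  0.00000000e+00,
         1.00000000e+00]])}
```

View pics/side0.png

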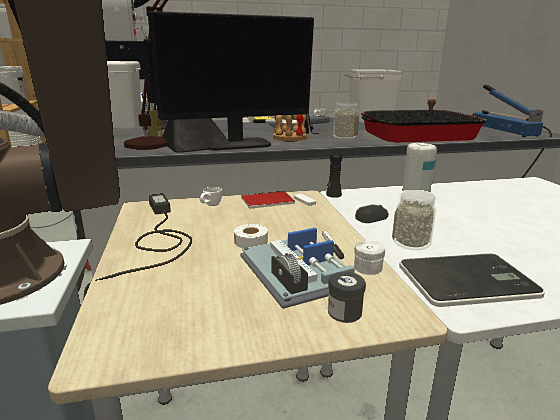

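View pics/top0.png

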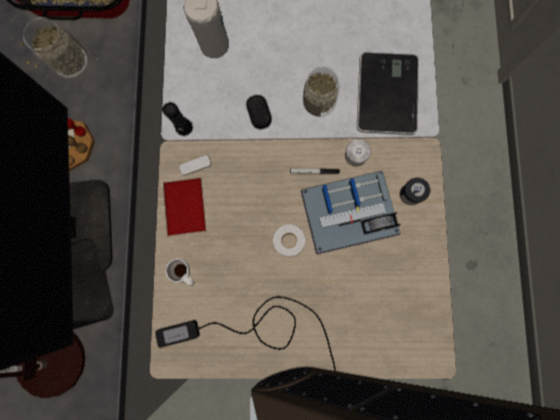

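View pics/wrist0.png

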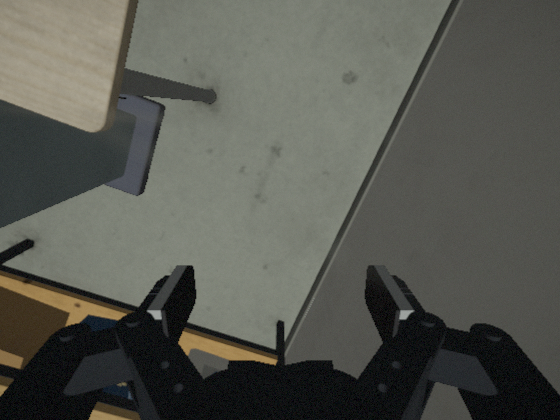

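The top view shows the device near px (350,212), with its base corners near (303,189), (383,172), (400,235) and (318,251). I'll zoom in to measure.

```bash
cat > h.py <<'E'
import numpy as np,cv2
from bench import *
def cam(n,s=None):
    c=get_calibration(n);f=210/np.tan(np.radians(c['fovy']/2))
    if n=='wrist':
        T=c['tool_from_camera'];W=np.eye(4);W[:3,:3]=s['tcp_rot'];W[:3,3]=s['position'];W=W@T
        R,o=W[:3,:3],W[:3,3]
    else:R,o=c['orientation'],c['origin']
    return f,c['cx'],c['cy'],R,o
def ray(C,u,v,z):
    f,cx,cy,R,o=C
    d=R@np.array([(u-cx)/f,(v-cy)/f,1]);return o+d*(z-o[2])/d[2]
def proj(C,p):
    f,cx,cy,R,o=C
    q=R.T@(np.asarray(p)-o);return np.array([cx+f*q[0]/q[2],cy+f*q[1]/q[2]])
E
python3 - <<'E'
import cv2
a=cv2.imread('pics/top0.png')[160:265,280:440];cv2.imwrite('pics/topz.png',cv2.resize(a,None,fx=5,fy=5,interpolation=cv2.INTER_CUBIC))
a=cv2.imread('pics/side0.png')[210:330,220:400];cv2.imwrite('pics/sidez.png',cv2.resize(a,None,fx=4.4,fy=4.4,interpolation=cv2.INTER_CUBIC))
E
```

```text
(no output)
```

View pics/topz.png

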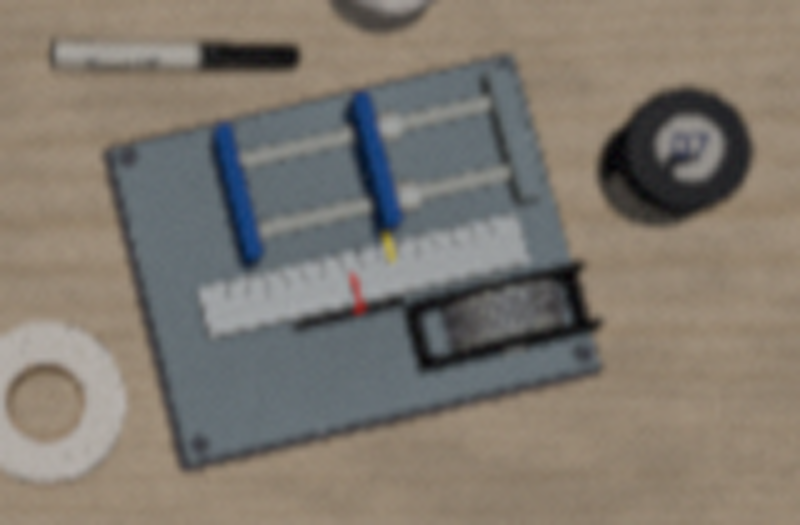

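View pics/sidez.png

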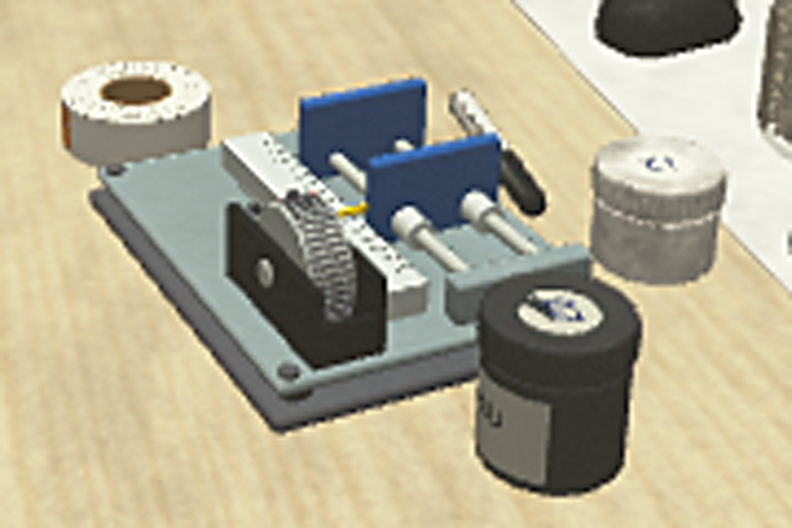

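```bash
cat >> h.py <<'E'
from scipy.optimize import least_squares
def fit(C,obs,p0=None):
    # obs list of (local xyz, uv); returns x,y,yaw deg
    def w(p,l):
        c,s=np.cos(p[2]),np.sin(p[2]);return [p[0]+c*l[0]-s*l[1],p[1]+s*l[0]+c*l[1],l[2]]
    r=lambda p:np.concatenate([proj(c,w(p,l))-uv for c,l,uv in obs])
    s=least_squares(r,p0,loss='soft_l1',x_scale=[100,100,1]);return s.x,r(s.x).reshape(-1,2),w
E
python3 - <<'E'
from h import *
T=cam('top');S=cam('side')
z=lambda X,Y:np.array([(X+.5)/5-.5+280,(Y+.5)/5-.5+160])
q=lambda X,Y:np.array([(X+.5)/4.4-.5+220,(Y+.5)/4.4-.5+210])
obs=[(T,(72,50,65),z(233,124)),(T,(0,50,65),z(262,258)),(T,(-74,-17,59),z(424,369)),(T,(-74,-107,59),z(600,326)),(T,(-38,-107,59),z(582,264)),(T,(-38,-17,59),z(408,308)),
(S,(0,50,65),q(303,103)),(S,(72,50,65),q(424,82)),(S,(-74,-17,59),q(229,205)),(S,(-38,-107,59),q(385,278))]
for o in (obs,obs[:6],obs[6:]):
    p,r,w=fit(T,o,[500,-60,.2]);print(p,np.degrees(p[2]));print(r.round(1).tolist())
p,r,w=fit(T,obs,[500,-60,.2])
print(w(p,(-56,-62,76)))
for X,Y in((387,233),(392,262),(353,275),(359,314)):
    P=ray(T,*z(X,Y),38);c,s=np.cos(p[2]),np.sin(p[2]);d=P[:2]-p[:2];print(c*d[0]+s*d[1],-s*d[0]+c*d[1])
print([ray(T,*z(*a),h).round() for a,h in(((688,147),68),((43,402),30))])
E
```

```text
[ 6.20779410e+02 -1.01067270e+02  2.24768523e-01] 12.878287743520247
[[-0.9, -0.6], [0.2, -0.2], [0.7, 0.2], [0.3, 0.6], [-0.0, -0.8], [0.2, -1.5], [-0.4, 0.7], [0.2, -0.0], [-1.9, -0.6], [-0.1, -0.3]]
[ 6.19918333e+02 -1.00872732e+02  2.20497667e-01] 12.633585736005244
[[-0.9, -0.3], [0.1, 0.0], [0.5, 0.6], [0.1, 1.1], [-0.1, -0.3], [0.1, -1.1]]
[ 6.21555954e+02 -1.01561820e+02  2.29663709e-01] 13.158761240625097
[[-0.1, 0.8], [0.5, 0.0], [-1.4, -0.5], [0.6, -0.2]]
[np.float64(580.006654052604), np.float64(-173.98902445809733), 76]
0.7105011804381771 -18.878350721482366
-14.598872345083311 -17.52475418274922
-16.54043335789251 3.748714040404157
-36.91472780316605 5.853822920124896
[array([ 664., -268.,   68.]), array([540.,  60.,  30.])]
```

The device is at about (621, -101), yaw 12.9°. The crest is near (580, -174). The index is about 22 mm short of the gauge, which is roughly 56 mm of rim. I'll move over the wheel with the fingers shut.

>>> send_rows --increments '[{"offset":[0.06,-0.03,0],"turn":0},{"offset":[0.16,-0.08,0],"turn":0},{"offset":[0.28,-0.15,0],"turn":0},{"offset":[0.4,-0.21,0],"turn":0},{"offset":[0.52,-0.275,0],"turn":0},{"offset":[0.64,-0.34,0],"turn":0},{"offset":[0.76,-0.4,0],"turn":0},{"offset":[0.86,-0.455,0],"turn":0},{"offset":[0.92,-0.485,0],"turn":0},{"offset":[0.95,-0.5,0],"turn":0}]' --fingers 0 --grip_force 20

```text
clock: 1.15
position: [403.6, -378.0, 231.4]
tcp_rot: [[0.931, 0.364, 0.0], [0.364, -0.931, 0.0], [0.0, -0.0, -1.0]]
wrist_force: [-0.8, -0.7, 1.1]
width: 0.3
```

>>> send_rows --increments '[{"offset":[0.06,-0.03,0],"turn":0.02},{"offset":[0.16,-0.08,0],"turn":0.04},{"offset":[0.28,-0.15,0],"turn":0.06},{"offset":[0.4,-0.21,0],"turn":0.08},{"offset":[0.52,-0.275,0],"turn":0.1},{"offset":[0.64,-0.34,0],"turn":0.12},{"offset":[0.76,-0.4,0],"turn":0.14},{"offset":[0.86,-0.455,0],"turn":0.16},{"offset":[0.92,-0.485,0],"turn":0.18},{"offset":[0.96,-0.51,0],"turn":0.186}]'

```text
clock: 2.15
position: [580.6, -173.1, 231.1]
tcp_rot: [[0.975, 0.223, -0.0], [0.223, -0.975, 0.0], [-0.0, -0.0, -1.0]]
wrist_force: [-0.5, 0.6, -0.7]
width: 0.2
```

>>> send_rows --increments '[{"offset":[0,0,0],"turn":0},{"offset":[0,0,0],"turn":0},{"offset":[0,0,0],"turn":0},{"offset":[0,0,0],"turn":0}]'

```text
clock: 2.55
position: [579.6, -174.9, 231.4]
tcp_rot: [[0.975, 0.222, 0.0], [0.222, -0.975, -0.0], [0.0, 0.0, -1.0]]
wrist_force: [-0.1, -0.4, -0.7]
width: -0.1
```

Run:
```python
from h import *
s=sense();print(s['clock'],s['position'],s['tcp_rot'],s['width'],s['wrist_force'])
i=read_camera('wrist')[:,:,::-1];cv2.imwrite('pics/w1.png',i)
C=cam('wrist',s)
p=[620.8,-101.1,.2248];c,sn=np.cos(p[2]),np.sin(p[2])
for l in((0,50,65),(72,50,65),(-74,-17,59),(-38,-17,59),(-38,-107,59),(-74,-107,59),(-5,-17,39),(-5,5,37),(-56,-62,76)):
    print(l,proj(C,[p[0]+c*l[0]-sn*l[1],p[1]+sn*l[0]+c*l[1],l[2]]).round(1))
```

```text
2.55 [ 579.6273919  -174.88722843  231.4083416 ] [[ 9.75061496e-01  2.21934847e-01  5.30674760e-05]
 [ 2.21934853e-01 -9.75061478e-01 -1.88055007e-04]
 [ 1.00080924e-05  1.95142719e-04 -9.99999981e-01]] -0.05937706562142531 [-0.12837069 -0.36718738 -0.67901894]
(0, 50, 65) [170.  133.8]
(72, 50, 65) [160.9  54.8]
(-74, -17, 59) [240.  201.7]
(-38, -17, 59) [238.6 169.7]
(-38, -107, 59) [322.4 169.7]
(-74, -107, 59) [321.  201.7]
(-5, -17, 39) [239.6 136.5]
(-5, 5, 37) [220.  136.4]
(-56, -62, 76) [280.5 190.1]
```

View pics/w1.png

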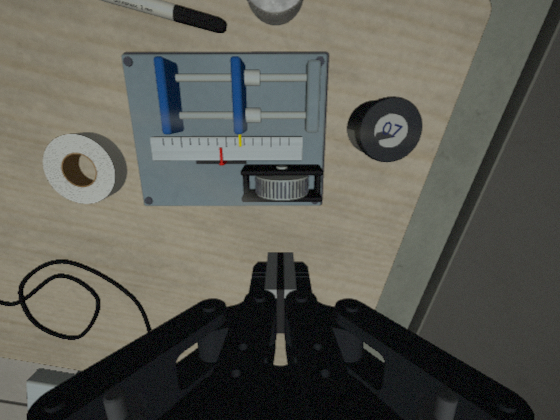

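The wrist view is well aligned with the device. It shows the housing at about (243–323, 166–203), the yellow index at (240,140), the red mark at (221,156) and the fingertip at (281,258). I'll refine with a zoom.

Run:
```python
from h import *
a=cv2.imread('pics/w1.png')[50:215,120:335];cv2.imwrite('pics/w1z.png',cv2.resize(a,None,fx=3.6,fy=3.6,interpolation=cv2.INTER_CUBIC))
```

```text
(no output)
```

View pics/w1z.png

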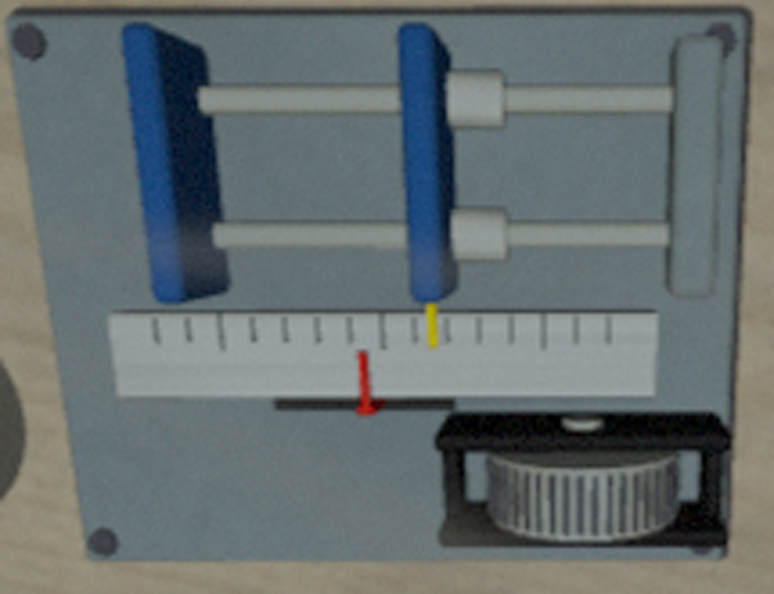

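```bash
cat >> h.py <<'E'
YAW=.2248
def loc(P,p=(620.8,-101.1)):
    c,s=np.cos(YAW),np.sin(YAW);d=P[:2]-np.array(p);return np.array([c*d[0]+s*d[1],-s*d[0]+c*d[1]])
def segs(im,C):
    """local centre lines (fit) of yellow index and red gauge"""
    b=im.astype(int);R,G,B=b[...,0],b[...,1],b[...,2]
    out={}
    for n,w,z in(('Y',np.clip(np.minimum(R,G)-B-40,0,None),40.5),('R',np.clip(R-np.maximum(G,B)-40,0,None),38.5)):
        m=(w>20).astype(np.uint8)
        k,l,st,_=cv2.connectedComponentsWithStats(m)
        best=None
        for i in range(1,k):
            if st[i,4]<8:continue
            v,u=np.where(l==i)
            P=np.array([loc(ray(C,a,c_,z)) for a,c_ in zip(u,v)]);ww=w[v,u]
            mn=(P*ww[:,None]).sum(0)/ww.sum()
            if -45<mn[0]<10 and -60<mn[1]<60: 
                print(n,st[i].tolist(),mn.round(2),P.min(0).round(1),P.max(0).round(1))
                for v0 in range(st[i,1],st[i,1]+st[i,3]):
                    q=v==v0; print('   ',v0,(P[q]*ww[q][:,None]).sum(0).__truediv__(ww[q].sum()).round(2),int(ww[q].sum()))
E
python3 - <<'E'
from h import *
im=cv2.imread('pics/w1.png')[:,:,::-1]
s=sense();segs(im,cam('wrist',s))
s=sense();print(s['clock'])
E
```

```text
Y [238, 134, 4, 13, 31] [ -8.3  -16.93] [-15.  -18.4] [ -2.1 -15.4]
    134 [ -2.08 -17.07] 55
    135 [ -3.14 -16.9 ] 249
    136 [ -4.21 -16.74] 291
    137 [ -5.28 -16.94] 247
    138 [ -6.36 -16.91] 254
    139 [ -7.43 -16.92] 228
    140 [ -8.51 -16.92] 220
    141 [ -9.59 -17.02] 238
    142 [-10.67 -16.82] 223
    143 [-11.75 -16.96] 253
    144 [-12.84 -17.05] 224
    145 [-13.93 -17.03] 223
    146 [-15.02 -17.11] 35
R [219, 148, 6, 17, 48] [-27.98   5.28] [-35.4   2.1] [-17.5   7.9]
    148 [-17.45   5.2 ] 122
    149 [-18.56   5.16] 169
    150 [-19.67   5.22] 174
    151 [-20.78   5.28] 175
    152 [-21.89   5.35] 175
    153 [-23.     5.35] 150
    154 [-24.12   5.35] 152
    155 [-25.24   5.45] 152
    156 [-26.36   5.52] 148
    157 [-27.48   5.19] 168
    158 [-28.61   5.21] 164
    159 [-29.74   5.26] 172
    160 [-30.87   5.32] 192
    161 [-32.     5.39] 224
    162 [-33.13   5.22] 274
    163 [-34.27   5.03] 414
    164 [-35.41   5.45] 382
2.6
```

The index needs about 22.2 mm, or about 55 mm of rim. I'll descend to just above the wheel, 15 mm before the crest.

>>> send_rows --increments '[{"offset":[0.004,0.06,0.05],"turn":0},{"offset":[0.004,0.06,0.13],"turn":0},{"offset":[0.004,0.06,0.22],"turn":0},{"offset":[0.004,0.06,0.32],"turn":0},{"offset":[0.004,0.06,0.41],"turn":0},{"offset":[0.004,0.06,0.49],"turn":0},{"offset":[0.004,0.06,0.55],"turn":0},{"offset":[0.004,0.06,0.58],"turn":0},{"offset":[0.004,0.06,0.6],"turn":0},{"offset":[0.004,0.06,0.6],"turn":0}]'

```text
clock: 3.6
position: [584.3, -189.0, 80.8]
tcp_rot: [[0.975, 0.223, -0.0], [0.223, -0.975, 0.0], [-0.0, -0.0, -1.0]]
wrist_force: [0.1, -0.4, -0.4]
width: 0.1
```

>>> send_rows --increments '[{"offset":[0,0,0],"turn":0},{"offset":[0,0,0.004],"turn":0},{"offset":[0,0,0.008],"turn":0},{"offset":[0,0,0.012],"turn":0},{"offset":[0,0,0.016],"turn":0},{"offset":[0,0,0.018],"turn":0},{"offset":[0,0,0.018],"turn":0}]'

```text
clock: 4.3
position: [584.4, -188.6, 76.7]
tcp_rot: [[0.975, 0.223, -0.0], [0.223, -0.975, -0.0], [-0.0, 0.0, -1.0]]
wrist_force: [0.1, -0.2, 0.3]
width: 0.1
```

Run:
```python
from h import *
s=sense();print(s['clock'],s['position'],s['wrist_force'])
i=read_camera('wrist')[:,:,::-1];cv2.imwrite('pics/w2.png',i)
```

```text
4.3 [ 584.35766147 -188.56818533   76.72710201] [ 0.06348597 -0.18166025  0.31271073]
```

View pics/w2.png

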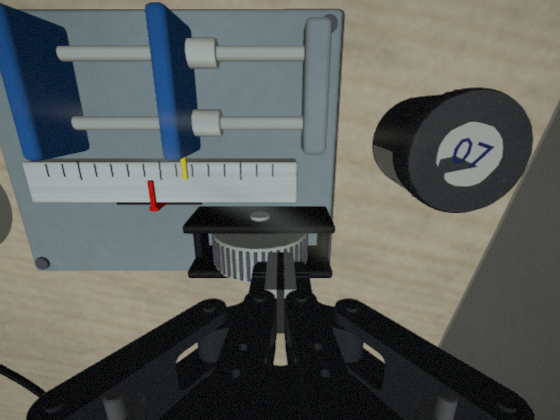

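The fingertip is over the wheel, just short of the crest, and both marks are visible: index (184,168), gauge (154,195). Pressing down gently now.

>>> send_rows --increments '[{"offset":[0,0,0.003],"turn":0},{"offset":[0,0,0.006],"turn":0},{"offset":[0,0,0.009],"turn":0},{"offset":[0,0,0.012],"turn":0},{"offset":[0,0,0.012],"turn":0}]'

```text
clock: 4.85
position: [584.5, -188.6, 74.0]
tcp_rot: [[0.975, 0.223, 0.0], [0.223, -0.975, -0.0], [0.0, 0.0, -1.0]]
wrist_force: [-1.1, 0.5, 4.0]
width: -0.3
```

>>> send_rows --increments '[{"offset":[0,0,0.004],"turn":0},{"offset":[0,0,0.008],"turn":0},{"offset":[0,0,0.008],"turn":0}]'

```text
clock: 5.15
position: [584.5, -188.7, 72.1]
tcp_rot: [[0.975, 0.223, 0.001], [0.223, -0.975, -0.0], [0.0, 0.001, -1.0]]
wrist_force: [-1.1, -0.9, 6.6]
width: -0.2
```

>>> send_rows --increments '[{"offset":[0,-0.008,0],"turn":0},{"offset":[0,-0.02,0],"turn":0},{"offset":[0,-0.032,0],"turn":0},{"offset":[0,-0.044,0],"turn":0},{"offset":[0,-0.056,0],"turn":0},{"offset":[0,-0.056,0],"turn":0}]'

```text
clock: 5.75
position: [581.3, -174.9, 72.3]
tcp_rot: [[0.975, 0.223, 0.001], [0.223, -0.975, -0.0], [0.0, 0.001, -1.0]]
wrist_force: [-1.8, 1.0, 7.3]
width: -0.1
```

Run:
```python
from h import *
s=sense();print(s['clock'],s['position'],s['wrist_force'])
i=read_camera('wrist');cv2.imwrite('pics/w3.png',i[:,:,::-1]);segs(i,cam('wrist',s))
```

```text
5.75 [ 581.32090523 -174.879105     72.34144386] [-1.80922934  0.97189352  7.31913618]
Y [194, 159, 6, 21, 98] [ -7.1  -12.28] [-14.1 -13.6] [ -2.1 -10.8]
    159 [ -2.07 -13.04] 229
    160 [ -2.66 -12.51] 489
    161 [ -3.25 -12.3 ] 582
    162 [ -3.84 -12.27] 577
    163 [ -4.43 -12.27] 506
    164 [ -5.02 -12.27] 491
    165 [ -5.62 -12.21] 447
    166 [ -6.21 -12.18] 434
    167 [ -6.81 -12.2 ] 383
    168 [ -7.41 -12.23] 349
    169 [ -8.01 -12.19] 331
    170 [ -8.61 -12.23] 335
    171 [ -9.21 -12.25] 336
    172 [ -9.81 -12.25] 305
    173 [-10.42 -12.26] 304
    174 [-11.03 -12.26] 277
    175 [-11.63 -12.24] 262
    176 [-12.24 -12.2 ] 264
    177 [-12.85 -12.15] 263
    178 [-13.46 -12.24] 233
    179 [-14.08 -11.96] 124
R [168, 183, 16, 31, 207] [-27.86   5.32] [-36.5  -1.3] [-17.    8.1]
    183 [-17.04   5.44] 331
    184 [-17.67   5.55] 395
    185 [-18.3    5.57] 434
    186 [-18.93   5.57] 429
    187 [-19.56   5.58] 436
    188 [-20.19   5.58] 428
    189 [-20.82   5.52] 447
    190 [-21.46   5.49] 435
    191 [-22.09   5.46] 455
    192 [-22.73   5.5 ] 455
    193 [-23.37   5.57] 462
    194 [-24.01   5.52] 459
    195 [-24.65   5.53] 475
    196 [-25.3    5.55] 446
    197 [-25.94   5.61] 443
    198 [-26.59   5.43] 430
    199 [-27.24   5.4 ] 467
    200 [-27.89   5.49] 487
    201 [-28.54   5.55] 460
    202 [-29.19   5.51] 459
    203 [-29.84   5.57] 459
    204 [-30.5    4.67] 581
    205 [-31.15   4.56] 614
    206 [-31.81   4.65] 597
    207 [-32.47   4.48] 654
    208 [-33.13   5.04] 599
    209 [-33.79   4.98] 729
    210 [-34.46   5.27] 888
    211 [-35.12   5.39] 933
    212 [-35.79   5.5 ] 917
    213 [-36.46   5.66] 392
```

Works without slip: 14 mm of stroke gave about 5 mm of guide travel. Continuing the stroke, then lift.

>>> send_rows --increments '[{"offset":[0,-0.012,0],"turn":0},{"offset":[0,-0.024,0],"turn":0},{"offset":[0,-0.036,0],"turn":0},{"offset":[0,-0.048,0],"turn":0},{"offset":[0,-0.06,0],"turn":0},{"offset":[0,-0.06,0],"turn":0},{"offset":[0,-0.06,0],"turn":0}]'

```text
clock: 6.5
position: [577.9, -160.0, 72.1]
tcp_rot: [[0.975, 0.223, 0.0], [0.223, -0.975, 0.0], [0.0, -0.0, -1.0]]
wrist_force: [-0.9, 3.1, 5.3]
width: 0.1
```

>>> send_rows --increments '[{"offset":[0,0,-0.02],"turn":0},{"offset":[0,0,-0.05],"turn":0},{"offset":[0,0.02,-0.06],"turn":0},{"offset":[0,0.08,-0.06],"turn":0},{"offset":[0,0.12,-0.06],"turn":0},{"offset":[0,0.12,-0.06],"turn":0},{"offset":[0,0.12,-0.06],"turn":0}]'

```text
clock: 7.2
position: [584.3, -190.0, 86.4]
tcp_rot: [[0.975, 0.222, -0.001], [0.222, -0.975, 0.0], [-0.001, -0.0, -1.0]]
wrist_force: [-0.1, -0.1, 0.1]
width: 0.0
```

```bash
sed -i 's/^\( *\)for v0 in range/\1for v0 in range(0) if QUIET else range/' h.py; echo 'QUIET=True' >>h.py
python3 - <<'E'
from h import *
s=sense();print(s['clock'],s['position'],s['wrist_force'])
i=read_camera('wrist');cv2.imwrite('pics/w4.png',i[:,:,::-1]);segs(i,cam('wrist',s))
E
```

```text
7.2 [ 584.33077432 -190.03049563   86.37589741] [-0.12274713 -0.10068321  0.05271967]
Y [163, 154, 8, 21, 97] [-8.44 -4.75] [-14.4  -6.3] [-1.6 -3.1]
R [152, 177, 15, 29, 170] [-27.63   5.51] [-36.1  -0.8] [-16.9   8.4]
```

View pics/w4.png

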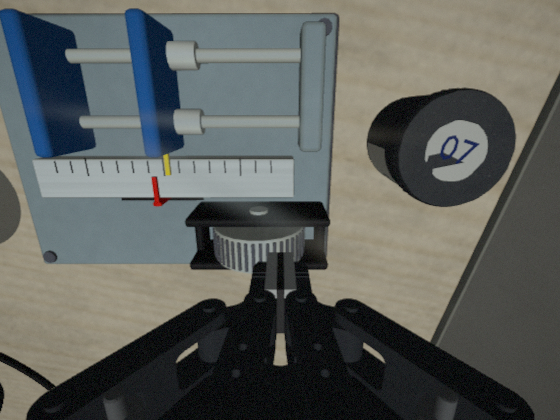

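After the stroke the index is at local y≈-4.8 and the gauge at ≈5.5, so 26 mm of rim remain. Starting the second stroke.

>>> send_rows --increments '[{"offset":[0,0,0.02],"turn":0},{"offset":[0,0,0.036],"turn":0},{"offset":[0,0,0.044],"turn":0},{"offset":[0,0,0.05],"turn":0},{"offset":[0,0,0.054],"turn":0},{"offset":[0,0,0.058],"turn":0},{"offset":[0,0,0.058],"turn":0}]'

```text
clock: 7.95
position: [584.6, -189.7, 72.6]
tcp_rot: [[0.975, 0.223, 0.0], [0.223, -0.975, -0.0], [0.0, 0.0, -1.0]]
wrist_force: [-1.9, -0.3, 6.2]
width: 0.2
```

>>> send_rows --increments '[{"offset":[0,-0.008,0],"turn":0},{"offset":[0,-0.02,0],"turn":0},{"offset":[0,-0.032,0],"turn":0},{"offset":[0,-0.044,0],"turn":0},{"offset":[0,-0.056,0],"turn":0},{"offset":[0,-0.068,0],"turn":0},{"offset":[0,-0.08,0],"turn":0},{"offset":[0,-0.08,0],"turn":0},{"offset":[0,-0.08,0],"turn":0}]'

```text
clock: 8.85
position: [580.1, -170.0, 72.8]
tcp_rot: [[0.975, 0.223, 0.0], [0.223, -0.975, -0.0], [0.0, 0.0, -1.0]]
wrist_force: [-1.6, 0.8, 6.4]
width: 0.1
```

Run:
```python
from h import *
s=sense();print(s['clock'],s['position'],s['wrist_force'])
i=read_camera('wrist');cv2.imwrite('pics/w5.png',i[:,:,::-1]);segs(i,cam('wrist',s))
a=i[130:220,110:230,::-1];cv2.imwrite('pics/w5z.png',cv2.resize(a,None,fx=6,fy=6,interpolation=cv2.INTER_CUBIC))
```

```text
8.85 [ 580.13834125 -169.98215825   72.84468454] [-1.56142975  0.83521376  6.44172554]
Y [177, 158, 7, 22, 102] [-7.62  2.44] [-14.3   0.9] [-1.6  4.1]
R [176, 183, 16, 31, 188] [-28.05   5.38] [-36.7  -1. ] [-17.2   8.2]
```

View pics/w5z.png

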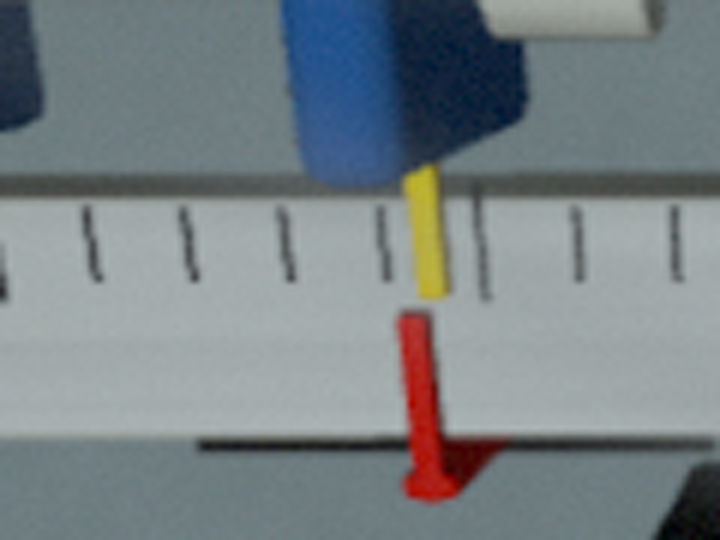

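About 3.1 mm, or 7.5 mm of rim, still to go. I'll stroke 6 mm, then lift so the sprung sinking doesn't bias the measurement.

>>> send_rows --increments '[{"offset":[0,-0.008,0],"turn":0},{"offset":[0,-0.016,0],"turn":0},{"offset":[0,-0.024,0],"turn":0},{"offset":[0,-0.024,0],"turn":0},{"offset":[0,-0.024,0],"turn":0}]'

```text
clock: 9.4
position: [578.8, -164.2, 72.8]
tcp_rot: [[0.975, 0.223, 0.0], [0.223, -0.975, -0.0], [0.0, 0.0, -1.0]]
wrist_force: [-3.0, 1.0, 5.8]
width: -0.1
```

>>> send_rows --increments '[{"offset":[0,0,-0.02],"turn":0},{"offset":[0,0,-0.05],"turn":0},{"offset":[0,0,-0.09],"turn":0},{"offset":[0,-0.06,-0.12],"turn":0},{"offset":[0,-0.16,-0.12],"turn":0},{"offset":[0,-0.23,-0.12],"turn":0},{"offset":[0,-0.26,-0.12],"turn":0},{"offset":[0,-0.26,-0.12],"turn":0},{"offset":[0,-0.26,-0.12],"turn":0}]'

```text
clock: 10.3
position: [564.6, -101.0, 102.3]
tcp_rot: [[0.975, 0.223, 0.0], [0.223, -0.975, -0.0], [0.0, 0.0, -1.0]]
wrist_force: [0.5, 0.3, 0.9]
width: 0.5
```

Run:
```python
from h import *
s=sense();print(s['clock'],s['position'],s['wrist_force'])
i=read_camera('wrist');cv2.imwrite('pics/w6.png',i[:,:,::-1]);
import h;h.QUIET=False;segs(i,cam('wrist',s))
a=i[120:240,210:370,::-1];cv2.imwrite('pics/w6z.png',cv2.resize(a,None,fx=5,fy=5,interpolation=cv2.INTER_CUBIC))
```

```text
10.3 [ 564.57724865 -100.96690504  102.34504776] [0.45604819 0.32662853 0.94663945]
Y [290, 153, 5, 18, 70] [-8.74  6.06] [-14.4   4.4] [-2.6  7.1]
    153 [-2.64  7.15] 29
    154 [-3.32  6.29] 375
    155 [-4.    6.01] 521
    156 [-4.69  6.06] 492
    157 [-5.37  6.12] 483
    158 [-6.06  6.05] 462
    159 [-6.74  6.07] 460
    160 [-7.43  6.03] 461
    161 [-8.12  6.03] 461
    162 [-8.82  6.03] 454
    163 [-9.51  6.03] 454
    164 [-10.21   6.  ] 472
    165 [-10.9    6.01] 464
    166 [-11.6    5.97] 459
    167 [-12.3    6.05] 433
    168 [-13.     6.06] 426
    169 [-13.7    6.05] 425
    170 [-14.41   6.07] 434
R [289, 173, 8, 27, 127] [-27.78   4.96] [-36.1   2.3] [-16.9   7.4]
    173 [-16.95   4.98] 257
    174 [-17.67   4.95] 313
    175 [-18.39   4.97] 298
    176 [-19.11   5.01] 296
    177 [-19.83   5.  ] 292
    178 [-20.55   4.97] 298
    179 [-21.28   4.96] 291
    180 [-22.     4.98] 294
    181 [-22.73   4.95] 295
    182 [-23.46   4.93] 301
    183 [-24.19   4.92] 293
    184 [-24.93   4.93] 294
    185 [-25.66   4.96] 310
    186 [-26.4    4.99] 310
    187 [-27.14   4.97] 320
    188 [-27.88   4.97] 325
    189 [-28.62   4.98] 314
    190 [-29.36   4.96] 324
    191 [-30.1   5. ] 310
    192 [-30.85   4.98] 326
    193 [-31.6    4.91] 430
    194 [-32.35   4.91] 433
    195 [-33.1    4.94] 436
    196 [-33.85   5.07] 559
    197 [-34.61   4.93] 668
    198 [-35.36   4.9 ] 663
    199 [-36.12   4.91] 465
```

View pics/w6z.png

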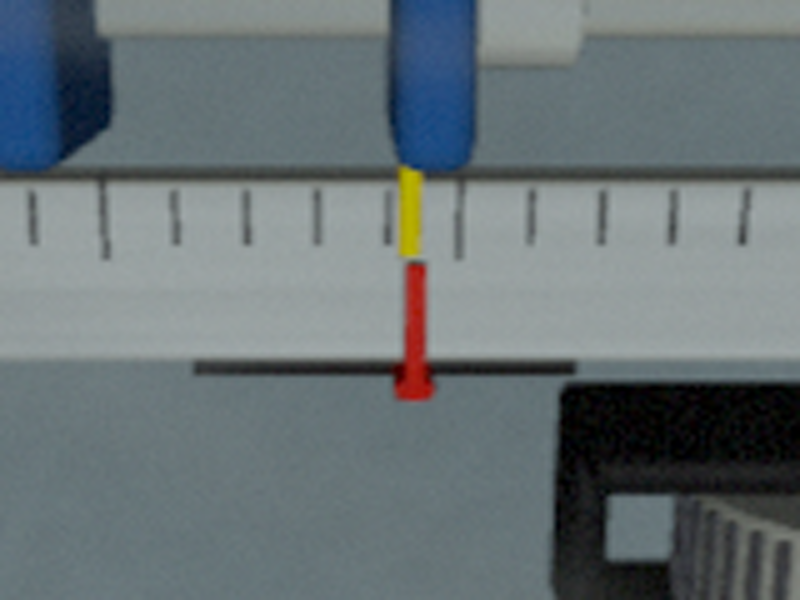

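With the finger lifted and the camera overhead, the index is at y≈6.05 and the gauge at 4.96. That is a 1.1 mm overshoot, so I'll roll back about 2.7 mm of rim.

>>> send_rows --increments '[{"offset":[0,0.06,0],"turn":0},{"offset":[0,0.16,0],"turn":0},{"offset":[0,0.24,0],"turn":0},{"offset":[0,0.28,0.03],"turn":0},{"offset":[0,0.28,0.07],"turn":0},{"offset":[0,0.28,0.095],"turn":0},{"offset":[0,0.28,0.105],"turn":0},{"offset":[0,0.28,0.113],"turn":0},{"offset":[0,0.28,0.12],"turn":0},{"offset":[0,0.28,0.12],"turn":0}]'

```text
clock: 11.35
position: [579.5, -168.4, 72.6]
tcp_rot: [[0.975, 0.224, -0.001], [0.224, -0.975, 0.0], [-0.001, -0.0, -1.0]]
wrist_force: [-4.7, -0.3, 7.4]
width: -0.0
```

>>> send_rows --increments '[{"offset":[0,0,0],"turn":0},{"offset":[0,0.0035,0],"turn":0},{"offset":[0,0.007,0],"turn":0},{"offset":[0,0.0108,0],"turn":0},{"offset":[0,0.0108,0],"turn":0},{"offset":[0,0.0108,0],"turn":0}]'

```text
clock: 11.95
position: [580.0, -171.1, 72.8]
tcp_rot: [[0.975, 0.224, -0.001], [0.224, -0.975, 0.0], [-0.001, -0.0, -1.0]]
wrist_force: [-5.5, -0.2, 6.1]
width: -0.1
```

>>> send_rows --increments '[{"offset":[0,0,-0.02],"turn":0},{"offset":[0,0,-0.05],"turn":0},{"offset":[0,0,-0.09],"turn":0},{"offset":[0,-0.06,-0.12],"turn":0},{"offset":[0,-0.16,-0.12],"turn":0},{"offset":[0,-0.25,-0.12],"turn":0},{"offset":[0,-0.29,-0.12],"turn":0},{"offset":[0,-0.29,-0.12],"turn":0},{"offset":[0,-0.29,-0.12],"turn":0}]'

```text
clock: 12.85
position: [564.7, -101.1, 102.6]
tcp_rot: [[0.975, 0.223, 0.001], [0.223, -0.975, -0.0], [0.001, 0.0, -1.0]]
wrist_force: [1.1, -0.0, -0.8]
width: -0.1
```

Run:
```python
from h import *
s=sense();print(s['clock'],s['position'],s['wrist_force'])
i=read_camera('wrist');cv2.imwrite('pics/w7.png',i[:,:,::-1]);
import h;h.QUIET=False;segs(i,cam('wrist',s))
a=i[120:240,210:370,::-1];cv2.imwrite('pics/w7z.png',cv2.resize(a,None,fx=5,fy=5,interpolation=cv2.INTER_CUBIC))
```

```text
12.85 [ 564.69898143 -101.14843469  102.57245996] [ 1.05079178 -0.03183364 -0.79151167]
Y [291, 153, 5, 18, 73] [-8.62  4.89] [-14.4   3.5] [-2.6  6.2]
    153 [-2.57  5.81] 92
    154 [-3.25  5.21] 385
    155 [-3.94  4.85] 530
    156 [-4.62  4.82] 503
    157 [-5.31  4.84] 450
    158 [-5.99  4.91] 425
    159 [-6.68  4.91] 422
    160 [-7.37  4.89] 420
    161 [-8.06  4.89] 425
    162 [-8.76  4.87] 423
    163 [-9.45  4.87] 424
    164 [-10.15   4.87] 430
    165 [-10.85   4.86] 428
    166 [-11.54   4.85] 430
    167 [-12.24   4.83] 423
    168 [-12.95   4.83] 430
    169 [-13.65   4.81] 428
    170 [-14.36   4.82] 436
R [289, 173, 8, 27, 128] [-27.79   4.87] [-36.1   2.1] [-16.9   7.2]
    173 [-16.9    4.87] 227
    174 [-17.62   4.87] 305
    175 [-18.34   4.85] 304
    176 [-19.06   4.87] 302
    177 [-19.78   4.88] 299
    178 [-20.51   4.89] 296
    179 [-21.23   4.87] 302
    180 [-21.96   4.88] 304
    181 [-22.69   4.86] 300
    182 [-23.42   4.87] 302
    183 [-24.15   4.85] 304
    184 [-24.88   4.84] 306
    185 [-25.62   4.88] 303
    186 [-26.36   4.89] 300
    187 [-27.1   4.9] 299
    188 [-27.84   4.89] 307
    189 [-28.58   4.9 ] 310
    190 [-29.32   4.88] 298
    191 [-30.07   4.88] 305
    192 [-30.82   4.8 ] 335
    193 [-31.56   4.82] 442
    194 [-32.31   4.89] 445
    195 [-33.07   4.82] 436
    196 [-33.82   4.89] 563
    197 [-34.58   4.85] 655
    198 [-35.33   4.87] 668
    199 [-36.09   4.93] 514
```

View pics/w7z.png

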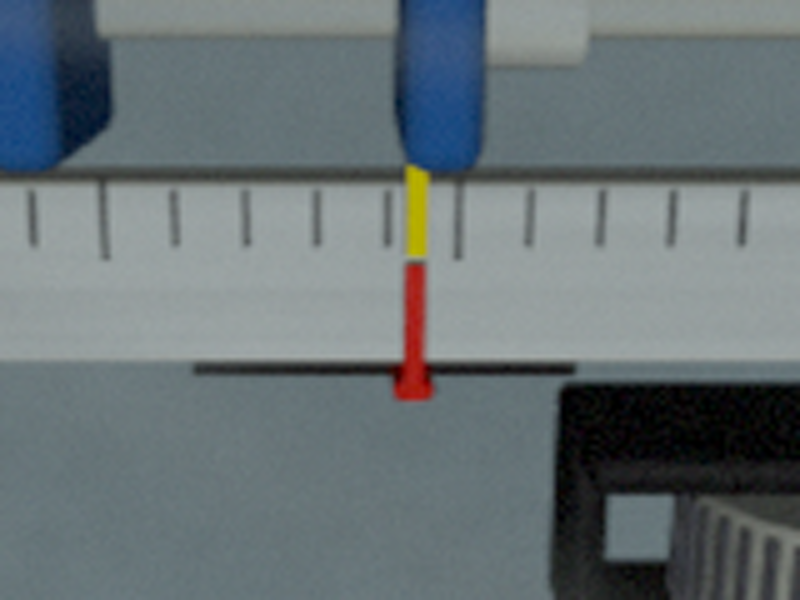

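The index (y≈4.86) and gauge (y≈4.87) are aligned. I'll raise the finger well clear, check once more and hand in.

>>> send_rows --increments '[{"offset":[0,0,-0.06],"turn":0},{"offset":[0,0,-0.16],"turn":0},{"offset":[0,0,-0.26],"turn":0},{"offset":[0,0,-0.34],"turn":0},{"offset":[0,0,-0.4],"turn":0},{"offset":[0,0,-0.4],"turn":0},{"offset":[0,0,-0.4],"turn":0},{"offset":[0,0,-0.4],"turn":0}]'

```text
clock: 13.7
position: [564.0, -101.3, 201.2]
tcp_rot: [[0.975, 0.222, -0.001], [0.222, -0.975, 0.0], [-0.001, -0.001, -1.0]]
wrist_force: [0.5, 0.1, 0.0]
width: -0.0
```

Run:
```python
from h import *
s=sense();print(s['clock'],s['position'],s['wrist_force'])
i=read_camera('wrist');cv2.imwrite('pics/w8.png',i[:,:,::-1]);segs(i,cam('wrist',s))
print(close_job())
```

```text
13.7 [ 564.02961603 -101.26952     201.22643804] [0.52237168 0.06039367 0.04065675]
Y [288, 138, 3, 13, 39] [-8.54  4.9 ] [-14.5   3.8] [-2.7  5.9]
R [286, 152, 6, 20, 51] [-28.1    5.01] [-36.5   2.5] [-16.8   7.7]
the job is handed in; nothing more can be done
None
```

View pics/w8.png

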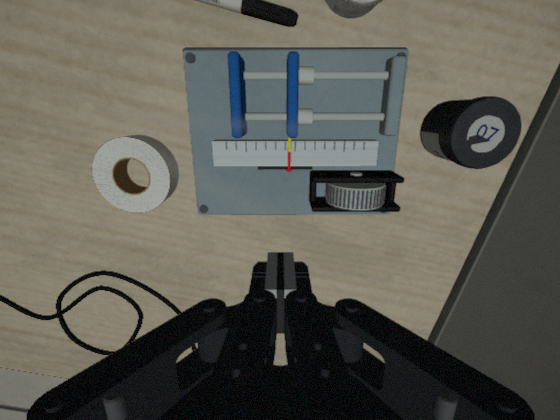

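The guide is set: the yellow index lines up with the red gauge mark, and the job is handed in. I rolled the wheel with the shut fingertip in two closing strokes. The second overshot by about 1.1 mm, so I rolled it back about 2.7 mm of rim. The contact force I read stayed below about 8 N.

- **Alignment:** with the finger lifted, two wrist-camera pictures put the index within about 0.1 mm of the gauge (4.86 against 4.87 mm, then 4.90 against 5.01 mm). The readings taken with the finger pressing were up to about 1 mm off because the sprung top sinks, so I did not rely on them.
- **Clear of everything:** the fingertip ended about 200 mm above the desk with no contact force, at 13.7 s.
- **Other things:** the final picture shows nothing disturbed around the device. The espresso cup was not in that view, and I did not take a last picture of it. The arm did not go near it.

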